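# Stack the blanks and clamp them in the lever press

### The arm

A 6-joint arm with a two-finger parallel gripper is mounted at the origin on the work surface. World frame = base frame: x ahead of the robot, y to its left, z up, the work surface at z = 0. Lengths are in m, angles in rad, forces in N, time in s.
With the tool pointing down it reaches from about 0.375 to 0.9 m from the base axis. Payload 3.1 kg.
Tool frame: the origin (TCP) lies midway between the tips of the shut fingers; the grasp point (between the pads) lies 19 mm behind it (manip.grip_depth is the distance from the TCP to the grasp point, in m); z points along the fingers, y is the line along which they close (so a half turn about z gives the same grasp; the last joint's range is limited). The gripper opens to 85 mm and grips with 20 to 120 N. Pads are 22 mm wide; open, the fingers measure 114 mm over their backs; the gripper's body (76 mm by 85 mm) begins 54 mm behind the grasp point. The pads swing forward as they close: fully open they stand 13 mm farther back than shut.
Start: joints at [-1.468, 0.527, 1.433, -0, 1.181, -0.178], TCP at [0.173, -0.6, 0.231] pointing down, gripper open.
Joint ranges: [-3.08, 3.08], [-0.75, 2.2], [0.22, 2.44], [-1.43, 4.57], [0, 2.65], [-2.85, 2.85]. Speed limits (rad/s): [2.79, 2.79, 3.14, 3.14, 3.14, 3.14].

### API

Orientations are given as a unit quaternion [x, y, z, w].
In Python, from station import telemetry, snapshot, manip gives the robot as it stands. The module is installed in compiled form; this text tells all that it offers.
- The arm moves only by the shell command python3 -m crank 'ROWS' [OPENING] [FORCE]. ROWS is text: rows parted by semicolons, each of 6 numbers parted by spaces: the shift along the tool's x, y, z as a fraction of full scale, then the turn, a rotation vector about the tool's x, y, z as a fraction of full scale. A call has exactly 5 rows; each row shifts and turns the commanded pose from where the row before left it, along the tool's axes as they then stand; what a row does not reach is not made up. Full scale, the value 1, is 4 cm for a shift and 90 degrees for a turn. A row lasts 1/10 s, in which the tool goes at most 50 mm and 8.59 degrees, less where a joint would pass 70% of its speed; a pose out of reach is approached as far as the arm can. A call with a number of a shift or a turn outside -1 to 1 is refused whole. A call with a gripper value outside its range is refused whole. OPENING is the opening, from -1 (shut) to 1 (fully open), set as the call begins (- or left out, the last holds). The fingers move at their own pace and stop on an object; FORCE is the grip in N (left out, the last holds). Time passes only in rows, so rows that do not move let the fingers close, or fill a call up. It gives the time, the measured TCP pose, the force, the opening and the grip force at its end, in the units of the state.
- telemetry.sense(): the state, without advancing time (a new reading comes with each control period).
- snapshot(name): name is "side" or "top"; returns a dict with "image" (400x640x3 uint8, red, green, blue), "depth" (400x640 float32, m along the optical axis (not along the pixel's ray), 0 where there is no reading), "camera_matrix" (3x3 intrinsics, pixels), "k1" (the pictures are not rectified: a ray, as slopes to the right and down, at radius r is drawn at 1 + k1 r^2 times it, then the intrinsics apply), "rvec" (rotation vector, rad) and "tvec" (3), from world to camera coordinates, as OpenCV has them. Camera axes: x right, y down, z forward; pixel columns grow to the right and rows downward; lengths in m; the calibration is good to about 2 mm. A picture is of the moment at which its call begins.
- manip.sign_off(): hands the job in; it is judged then, once.
The state is a dict: "t": time; "q": joint angles; "qd": joint speeds; "tau": joint torques, N m; "tcp_pos": TCP position; "tool_rot": TCP orientation; "force": force on the tool from outside, world axes, zero at the start; "ft_torque": the same for the moment, N m; "finger_gap": opening from 0.0 (shut) to 1.0 (fully open); "gripper_force": force on a finger pad.
Only numpy, scipy, OpenCV 4.12 (cv2) and the standard library are available. Lean on these libraries where they do the work, as an engineer would, in place of code of your own. Each camera call takes 0.05 s, during which the arm holds its last target. There are 200 camera calls.

### The job

Stack the two loose rectangular brass blanks squarely, edges flush, on the like blank already lying on the bed of the bench press, and let go of them. Only then flip the press's safety catch outward, clear of the lever, and pull the lever all the way down so that its foot presses on the pile. The spring would lift the lever again, so finish while still holding it fully down; leave the other things on the bench alone.

Things in the scene. Friction and masses are not known exactly. Their poses are not given: they have to be found in the camera images.
- blank_a: Rectangular brass blank lying flat on the bench, 64 mm (own x) by 48 mm (own y) by 8 mm thick, about 0.2 kg. Origin: centre of its underside. Same as blank_b; either may go first.
- blank_b: Rectangular brass blank, same as blank_a, elsewhere on the bench.
- blank_base: Third such blank, 64 by 48 by 8 mm, lying loose on the press's bed, its long side roughly along the press's x. Origin: centre of its underside (35 mm above the bench). The pile is built on it.
- press: Grey bench lever press, fixed. Origin: bench level, under the middle of the bed. Own +x points from the bed to the lever's hinge (away from the robot), +y to the catch's side, z up. Base 20 mm thick, x -60 to +160 mm, y -70 to +115 mm. Hinge cheeks: x 82 to 118 mm, y within 22 mm, 110 mm tall. Catch post: x 93 to 143, y 82 to 98, 135 mm tall. Thin keeper post: x 99, y -34, 138 mm tall.
- bed (a point): Centre of the top of the press's steel bed (85 by 70 mm), 35 mm above the bench; axes of the press.
- lever_hinge (a point): Lever's hinge, on the middle line of the lever (a steel bar 14 by 18 mm): in the press's frame at x = 100, y = 0, z = 95 mm. The hinge axis is the press's y. The pull needed at the grip grows from about 1 N at the top to about 15 N fully down, with the foot on a pile of three.
- lever (a joint): Angle of the lever, rad. 0: up on its stop, leaning 0.26 rad back (to the press's +x) from upright. It grows as the lever is pulled over to the press's -x and down; 1.83 is its lower stop, lever level; above 1.75 counts as fully down. A spring always lifts it. Until the catch is flipped, its tongue stops the lever within about 0.1 rad.
- lever_grip (a point): Middle of the round wooden handle (22 mm in diameter, 85 mm long, fixed to the lever) that sticks out sideways from the lever's end to the press's -y, 58 mm off the lever's middle line, 170 mm from the hinge axis. At lever 0 it stands 44 mm to the +x of the hinge and 164 mm above it; fully down it is 170 mm to the -x of the hinge, 95 mm above the bench.
- foot: Rubber-tipped presser foot, 30 mm in diameter, on the lever's front, 100 mm from the hinge. Origin: on the lever's middle line; own -x points to its tip, 46 mm away. Sprung: gives up to 16 mm at 0.9 N per mm (after 2.7 N). With the lever level it is pressed in about 10 mm by a pile of three (about 11 N), too little by two.
- catch (a joint): Angle of the safety catch, rad. 0: closed, tongue level across the lever's front, tab upright. It grows as tab and tongue flip over to the press's +y side, up to a stop at 1.45 (tab nearly level, pointing outward, tongue nearly upright); above 1.1 counts as flipped. Stiff: 1 to 2 N at the tab; stays where left. It may start raised by up to 0.2.
- catch_hinge (a point): Point on the catch's hinge axis, in the press's frame at x = 135, y = 90, z = 145 mm. The axis runs along the press's x.
- catch_tab (a point): Middle of the end of the catch's thumb tab, a steel plate 22 mm wide (press x), 8 mm thick and 46 mm from hinge axis to end; 5 mm to the press's +x of catch_hinge. The tongue, 10 by 12 mm thick and 110 mm long, starts at the hinge 36 mm nearer the robot (-x) and points to the press's -y when closed.
- disc: Bystander: a round brass disc lying flat, 40 mm in diameter and 8 mm thick, among the blanks; it may lie in any of the three places where blanks are laid out. Origin: centre of its underside.
- tape: Bystander: roll of white tape lying flat, 68 mm in diameter, 25 mm tall. Origin: centre of its underside.
- spool: Bystander: wooden spool standing up, 44 mm in diameter, 70 mm tall. Origin: centre of its underside.
- square: Bystander: flat dark steel L-square, legs 100 and 81 mm long, 22 mm wide, 4 mm thick. Origin: underside, at the outer edge of the long leg's root; the long leg runs along +x, the short one along +y.
- oiler: Bystander: amber oil bottle, 56 mm in diameter, about 110 mm tall. Origin: centre of its underside.
- hammer: Bystander: hammer lying down, 220 mm long, handle to its own -x. Origin: about the middle of its length, on the underside.
There are look-alikes about, which are no part of the job. What is shaped like the blank_base but red or turquoise is not meant.

How it is judged:
By the outcome, as a careful person would: the job done as asked, in the order asked, and still so for the second after the job is handed in, while the arm keeps its last pose, push and grip.
It also fails if it takes over 72 s, if anything falls off the work surface, if the arm or the gripper's body presses on something with over 40 N, if the wrist force passes 120 N, or if a joint passes its speed limit or range.

## Working session

There is one attempt and no reset: what is moved stays moved. The work goes in short steps, Python scripts to look and compute and a shell command to move; the robot and the scene stay as the last step left them, time stands still between calls to the robot, and variables do not carry over. Pictures are saved under pics/ and viewed, at most 10 in all, crops included, and the job is handed in when it is done.

```bash
mkdir -p pics; cat > h.py <<'E'
import numpy as np, cv2
from station import telemetry, snapshot, manip
from scipy.spatial.transform import Rotation as R
def cloud(s):
    K=s["camera_matrix"];h,w=s["depth"].shape
    u,v=np.meshgrid(np.arange(w),np.arange(h))
    xd=(u-K[0,2])/K[0,0];yd=(v-K[1,2])/K[1,1]
    x,y=xd.copy(),yd.copy()
    for _ in range(10):
        f=1+s["k1"]*(x*x+y*y);x=xd/f;y=yd/f
    d=s["depth"];P=np.dstack([x*d,y*d,d])
    M=cv2.Rodrigues(np.array(s["rvec"],float))[0];t=np.array(s["tvec"]).ravel()
    W=(P-t)@M
    W[d==0]=np.nan
    return W
def proj(s,p):
    M=cv2.Rodrigues(np.array(s["rvec"],float))[0]
    c=M@np.array(p)+np.array(s["tvec"]).ravel();x,y=c[:2]/c[2];f=1+s["k1"]*(x*x+y*y);K=s["camera_matrix"]
    return K[0,0]*x*f+K[0,2],K[1,1]*y*f+K[1,2]
def st():
    s=telemetry.sense();return s
E
python3 - <<'E'
from h import *
s=st();print({k:np.round(v,3) for k,v in s.items()},manip.grip_depth)
for n in("top","side"):
    c=snapshot(n);np.savez(n+"0.npz",**c);cv2.imwrite(f"pics/{n}0.png",c["image"][:,:,::-1])
    M=cv2.Rodrigues(np.array(c["rvec"],float))[0];print(n,-M.T@np.array(c["tvec"]).ravel(),c["camera_matrix"],c["k1"],M[2])
E
```

```text
{'t': np.float64(0.0), 'q': array([-1.468,  0.528,  1.434, -0.   ,  1.181, -0.179]), 'qd': array([ 0.001,  0.001,  0.001,  0.002,  0.001, -0.001]), 'tau': array([ 1.0000e-03, -4.4235e+01, -1.7803e+01, -0.0000e+00,  8.0000e-03,
       -0.0000e+00]), 'tcp_pos': array([ 0.173, -0.6  ,  0.23 ]), 'tool_rot': array([ 0.99 ,  0.14 ,  0.   , -0.001]), 'force': array([ 0.365, -0.638,  0.259]), 'ft_torque': array([0.014, 0.008, 0.031]), 'gripper_force': np.float64(0.0), 'finger_gap': np.float64(1.004)} 0.0187
top [ 0.42708163 -0.01639871  1.27339444] [[410.10015165   0.         327.67283491]
 [  0.         410.10015165 211.28736098]
 [  0.           0.           1.        ]] -0.018522247461469268 [ 0.09062106  0.02074063 -0.99566945]
side [-0.03408049 -0.95939951  1.37264002] [[472.38932693   0.         314.13785317]
 [  0.         472.38932693 206.27605672]
 [  0.           0.           1.        ]] -0.011867499540170854 [ 0.33896736  0.58323188 -0.73820167]
```

View pics/top0.png

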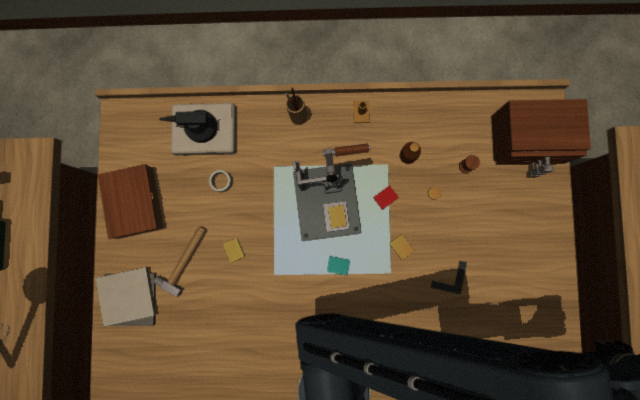

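View pics/side0.png

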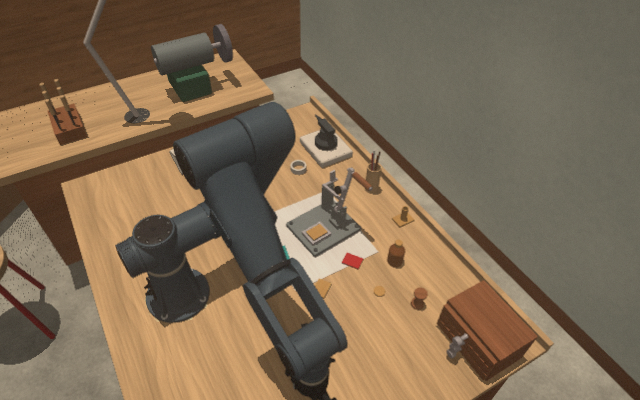

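Top view: brass rectangles at (233,250) and (401,247) are loose-blank candidates, with the base on the bed at (336,216). The disc is at (434,193), and there is a red decoy at (386,198) and a turquoise one at (339,266). The side view shows the press lever up at (345,185). It also shows the base at (316,232) and the disc at (379,291). I'll measure these and confirm them in an enlarged crop.

```bash
cat >> h.py <<'E'
def onplane(s,uv,z):
    K=s["camera_matrix"];uv=np.atleast_2d(np.array(uv,float))
    d=(uv-[K[0,2],K[1,2]])/[K[0,0],K[1,1]];x=d.copy()
    for _ in range(10): x=d/(1+s["k1"]*(x**2).sum(1,keepdims=True))
    M=cv2.Rodrigues(np.array(s["rvec"],float))[0];t=np.array(s["tvec"]).ravel()
    r=np.c_[x,np.ones(len(x))]@M;o=-M.T@t
    return o+r*((z-o[2])/r[:,2])[:,None]
def rect(s,box,z,lo=(10,90,90),hi=(35,255,255),up=4):
    """soft fit of coloured blob: world rect on plane z"""
    u0,v0,u1,v1=box;im=s["image"][v0:v1,u0:u1]
    im=cv2.resize(im,None,fx=up,fy=up,interpolation=cv2.INTER_CUBIC)
    m=cv2.inRange(cv2.cvtColor(im,cv2.COLOR_RGB2HSV),lo,hi)
    n,l,stt,_=cv2.connectedComponentsWithStats(m)
    k=1+np.argmax(stt[1:,4]);v,u=np.nonzero(l==k)
    p=onplane(s,np.c_[(u+.5)/up-.5+u0,(v+.5)/up-.5+v0],z)[:,:2]
    c=p.mean(0);w,V=np.linalg.eigh(np.cov((p-c).T))
    a=np.arctan2(V[1,1],V[0,1]);a=(a+np.pi/2)%np.pi-np.pi/2
    return np.r_[c,a,np.sqrt(12*w[::-1])]
E
python3 - <<'E'
from h import *
s=dict(np.load("top0.npz"))
im=s["image"]
for p in[(233,250),(401,247),(336,216),(434,193),(350,255),(233,270),(401,265)]:print(p,cv2.cvtColor(im[p[1]:p[1]+1,p[0]:p[0]+1],cv2.COLOR_RGB2HSV).ravel())
c=cloud(s)
for p in[(233,250),(401,247),(336,216),(434,193),(310,210)]:print(p,c[p[1],p[0]])
big=cv2.resize(im[140:285,220:445],None,fx=3.5,fy=3.5,interpolation=cv2.INTER_CUBIC)
cv2.imwrite("pics/crop1.png",big[:,:,::-1])
E
```

```text
(233, 250) [ 21 159 156]
(401, 247) [ 18 166 152]
(336, 216) [ 21 156 157]
(434, 193) [ 16 168 152]
(350, 255) [ 85  16 172]
(233, 270) [ 16 136 143]
(401, 265) [ 16 145 135]
(233, 250) [0.42655866 0.30568748 0.00259048]
(401, 247) [ 0.42891688 -0.21377848  0.00521508]
(336, 216) [ 0.52439197 -0.01563748  0.04368161]
(434, 193) [ 0.59442406 -0.32083434  0.00540806]
(310, 210) [0.54628939 0.06420206 0.01657416]
```

View pics/crop1.png

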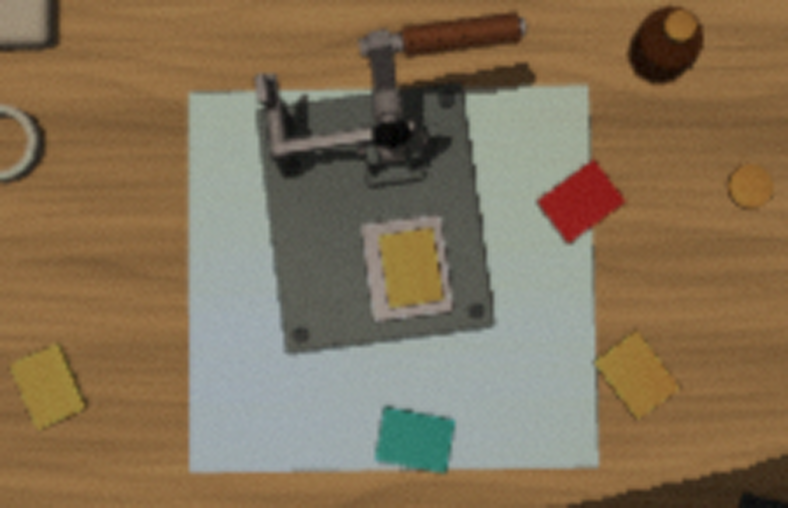

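The crop confirms them. The two plain brass rectangles, crop (48,385) and (638,375), are the loose blanks, and the base is at (412,268). The disc is round, and the red and turquoise pieces aren't meant. I'll fit the 64x48 outlines to subpixel accuracy.

```bash
cat >> h.py <<'E'
from scipy.optimize import minimize
def fit(s,c0,a0,z,L=.064,W=.048,half=.06,base=1.2e-3,win=None):
    """fit L x W rectangle on plane z; returns x,y,angle of long side,residual"""
    h,w=s["depth"].shape;u,v=np.meshgrid(np.arange(w),np.arange(h))
    P=onplane(s,np.c_[u.ravel(),v.ravel()],z)[:,:2]
    d=np.abs(P-c0).max(1)<(win or .052)
    P=P[d];I=s["image"].reshape(-1,3)[d].astype(float)
    def cost(p):
        q=P-p[:2];c,si=np.cos(p[2]),np.sin(p[2])
        x=np.abs(q@[c,si])-L/2;y=np.abs(q@[-si,c])-W/2
        m=1/((1+np.exp(np.clip(x/base,-40,40)))*(1+np.exp(np.clip(y/base,-40,40))))
        A=np.c_[np.ones(len(m)),m];r=I-A@np.linalg.lstsq(A,I,rcond=None)[0]
        return np.minimum((r**2).sum(1),3000).mean()
    best=None
    for da in np.arange(-.6,.61,.2):
        r=minimize(cost,[*c0,a0+da],method="Nelder-Mead",options=dict(initial_simplex=np.array([[*c0,a0+da]]*4)+np.r_[np.zeros((1,3)),np.diag([.006,.006,.15])],xatol=1e-5,fatol=1e-3))
        if best is None or r.fun<best.fun:best=r
    return np.r_[best.x,best.fun]
E
python3 - <<'E'
from h import *
np.set_printoptions(precision=4,suppress=True)
s=dict(np.load("top0.npz"));d=dict(np.load("side0.npz"))
for n,c,z,a,w in(("A",(.4266,.3057),.008,.3,.052),("B",(.4289,-.2138),.008,.6,.052),("base",(.5244,-.0156),.043,.1,.038)):
    print(n,proj(d,[*c,z]),"top",fit(s,c,a,z,win=w), "side",fit(d,c,a,z,win=w) if n!="A" else "")
print(rect(s,(310,195,360,235),.043,(15,110,110),(35,255,255)))
c=cloud(s)
for n,b in(("press",((.35,.85),(-.15,.2))),):
    m=(c[...,0]>.42)&(c[...,0]<.8)&(c[...,1]>-.12)&(c[...,1]<.16)&(c[...,2]>.014)&(c[...,2]<.026)
    p=c[m][:,:2].astype(np.float32)
    # robust base rectangle at z=.02
    print(len(p),cv2.minAreaRect(p),np.median(c[m][:,2]))
# bed pixels z~.035
m=(c[...,0]>.42)&(c[...,0]<.6)&(c[...,1]>-.12)&(c[...,1]<.1)&(c[...,2]>.03)
p=c[m][:,:2].astype(np.float32);print("bed",len(p),cv2.minAreaRect(p),p.mean(0))
E
```

```text
A (np.float64(255.35643694353402), np.float64(191.17940533013495)) top [  0.4269   0.3058   0.4131 136.0666] side 
B (np.float64(320.68022348935455), np.float64(286.9669196240913)) top [  0.4317  -0.1996   1.5606 935.0431] side [   0.4401   -0.219     1.5068 2116.7759]
base (np.float64(316.1943791076531), np.float64(230.29448410890308)) top [  0.5244  -0.019    0.1393 477.2951] side [  0.5223  -0.0205   0.1299 596.6411]
[ 0.5243 -0.0187  0.1337  0.0625  0.0463]
2881 ((0.5714907646179199, 0.013146385550498962), (0.21961894631385803, 0.18492233753204346), 6.689186096191406) 0.01938868716863073
bed 638 ((0.5416949987411499, -0.012850482016801834), (0.11952900886535645, 0.06991591304540634), 6.587523937225342) [ 0.5252 -0.0146]
```

```bash
sed -i 's/P=P\[d\];I=/k=cv2.cvtColor(s["image"],cv2.COLOR_RGB2HSV)[...,1].ravel()>85;d\&=(k|(z>.02));P=P[d];I=/; s/np.arange(-.6,.61,.2)/np.arange(-.2,.21,.1)/' h.py
cat >> h.py <<'E'
def to(x,y,z,psi,c=None):
    """moves to TCP target (tool down, tool-x yaw psi): tool-frame shift/4cm (at the present yaw) and at the target yaw; turn/90deg"""
    s=telemetry.sense();r=R.from_quat(s["tool_rot"]);m=r.as_matrix()
    tgt=R.from_matrix(np.array([[np.cos(psi),np.sin(psi),0],[np.sin(psi),-np.cos(psi),0],[0,0,-1]]).T.T)
    d=np.array([x,y,z])-s["tcp_pos"]
    print("now",np.round(s["tcp_pos"],4),"yaw",np.round(np.arctan2(m[1,0],m[0,0]),4),"F",np.round(s["force"],1),"gap",round(float(s["finger_gap"]),3),"t",s["t"])
    print("shift(now)",np.round(m.T@d/.04,2),"shift(after turn)",np.round(tgt.inv().apply(d)/.04,2),"turn",np.round((r.inv()*tgt).as_rotvec()/(np.pi/2),3))
O=np.array([.5245,-.0151]);Y=.117
def pw(x,y,z): return (*(O+R.from_euler('z',Y).as_matrix()[:2,:2]@[x,y]),z)
E
python3 - <<'E'
from h import *
np.set_printoptions(precision=4,suppress=True)
s=dict(np.load("top0.npz"));d=dict(np.load("side0.npz"))
print(fit(s,(.427,.306),.42,.008),fit(s,(.4289,-.2138),.65,.008))
to(.429,-.2138,.12,.65)
E
```

```text
[  0.4269   0.3057   0.4108 139.4977] [  0.4297  -0.2158   0.6331 107.8255]
now [ 0.1732 -0.5999  0.2304] yaw 0.2808 F [-0.3 -0.4 -0.9] gap 0.997 t 0.1
shift(now) [ 8.82 -7.5   2.78] shift(after turn) [10.93 -3.81  2.76] turn [-0.001 -0.    -0.235]
```

```bash
python3 -m crank '.88 -.745 .27 0 0 0;.88 -.745 .27 0 0 0;.88 -.745 .27 0 0 0;.88 -.745 .27 0 0 0;.88 -.745 .27 0 0 0' 1 40
python3 -m crank '.88 -.745 .27 0 0 0;.88 -.745 .27 0 0 0;.88 -.745 .27 0 0 0;.88 -.745 .27 0 0 0;.88 -.745 .27 0 0 0'
python3 -m crank '0 0 0 0 0 -.075;0 0 0 0 0 -.075;0 0 0 0 0 -.0745;0 0 0 0 0 0;0 0 0 0 0 0'
python3 -c "
from h import *
to(.4297,-.2158,-.001,.633)"
```

```text
t: 0.6
tcp_pos: [0.3016, -0.4068, 0.1767]
tool_rot: [0.99, 0.14, 0.0, -0.0]
force: [-0.3, -0.5, 0.0]
finger_gap: 1.004
gripper_force: 0.0
t: 1.1
tcp_pos: [0.4296, -0.215, 0.1228]
tool_rot: [0.99, 0.14, -0.0, -0.0]
force: [0.2, -0.5, -0.3]
finger_gap: 0.998
gripper_force: 0.0
t: 1.6
tcp_pos: [0.4288, -0.2166, 0.1232]
tool_rot: [0.951, 0.31, -0.0, -0.0]
force: [0.1, -0.7, 0.2]
finger_gap: 1.001
gripper_force: 0.0
now [ 0.4288 -0.2166  0.1232] yaw 0.631 F [ 0.1 -0.7  0.2] gap 1.001 t 1.6
shift(now) [ 0.03 -0.    3.1 ] shift(after turn) [ 0.03 -0.    3.1 ] turn [-0.     0.    -0.001]
```

```bash
python3 -m crank '.03 0 .8 0 0 0;0 0 .8 0 0 0;0 0 .7 0 0 0;0 0 .5 0 0 0;0 0 .28 0 0 0'
python3 -m crank '0 0 0 0 0 0;0 0 0 0 0 0;0 0 0 0 0 0;0 0 0 0 0 0;0 0 0 0 0 0' -1 40
python3 -m crank '0 0 0 0 0 0;0 0 0 0 0 0;0 0 0 0 0 0;0 0 0 0 0 0;0 0 0 0 0 0'
```

```text
t: 2.1
tcp_pos: [0.4291, -0.2157, -0.0015]
tool_rot: [0.951, 0.31, -0.001, -0.001]
force: [0.2, 0.2, 0.2]
finger_gap: 1.001
gripper_force: 0.0
t: 2.6
tcp_pos: [0.4302, -0.2162, 0.0013]
tool_rot: [0.95, 0.311, 0.0, 0.001]
force: [-0.1, 0.3, 7.1]
finger_gap: 0.538
gripper_force: 41.8
t: 3.1
tcp_pos: [0.4302, -0.2162, 0.0013]
tool_rot: [0.95, 0.311, 0.0, 0.001]
force: [-1.4, -0.1, 6.7]
finger_gap: 0.542
gripper_force: 41.8
```

```bash
python3 -m crank '0 0 -.3 0 0 0;0 0 -.8 0 0 0;0 0 -.9 0 0 0;0 0 -.9 0 0 0;0 0 -.8 0 0 0'
python3 -m crank '0 0 0 0 0 .08;0 0 0 0 0 .08;0 0 0 0 0 .08;0 0 0 0 0 .077;0 0 0 0 0 0'
python3 -c "
from h import *
to(.524,-.019,.06,.135)"
```

```text
t: 3.6
tcp_pos: [0.4297, -0.2157, 0.1504]
tool_rot: [0.95, 0.311, 0.0, 0.0]
force: [-0.6, 0.1, -2.1]
finger_gap: 0.541
gripper_force: 42.2
t: 4.1
tcp_pos: [0.4296, -0.2156, 0.1487]
tool_rot: [0.998, 0.068, 0.0, 0.0]
force: [-0.6, -0.1, -1.6]
finger_gap: 0.539
gripper_force: 42.2
now [ 0.4296 -0.2156  0.1487] yaw 0.1357 F [-0.6 -0.1 -1.6] gap 0.539 t 4.1
shift(now) [ 3.   -4.55  2.22] shift(after turn) [ 3.   -4.55  2.22] turn [ 0. -0.  0.]
```

```bash
python3 -m crank '.4 -.6 0 0 0 0;.7 -1 0 0 0 0;.8 -1 0 0 0 0;.7 -1 0 0 0 0;.4 -.95 0 0 0 0'
python3 -m crank '0 0 .5 0 0 0;0 0 .8 0 0 0;0 0 .6 0 0 0;0 0 .3 0 0 0;0 0 0 0 0 0'
python3 - <<'E'
from h import *
to(.524,-.019,.0445,.135)
for n in("top","side"):
    c=snapshot(n);np.savez(n+"1.npz",**c)
    u,v=map(int,proj(c,[.524,-.019,.045]))
    im=c["image"][v-55:v+45,u-65:u+65]
    cv2.imwrite(f"pics/{n}1.png",cv2.resize(im,None,fx=4,fy=4,interpolation=cv2.INTER_CUBIC)[:,:,::-1])
a,b=[cv2.imread(f"pics/{n}1.png") for n in("top","side")]
cv2.imwrite("pics/both1.png",cv2.resize(np.hstack([a,b]),(800,308)))
E
```

```text
t: 4.6
tcp_pos: [0.5255, -0.0186, 0.1487]
tool_rot: [0.998, 0.069, 0.001, 0.0]
force: [1.2, -0.9, -1.8]
finger_gap: 0.544
gripper_force: 42.2
t: 5.1
tcp_pos: [0.5223, -0.0202, 0.0589]
tool_rot: [0.998, 0.068, -0.002, -0.001]
force: [-1.0, 0.9, -2.5]
finger_gap: 0.541
gripper_force: 42.2
now [ 0.5223 -0.0202  0.0589] yaw 0.1369 F [-1.   0.9 -2.5] gap 0.541 t 5.1
shift(now) [ 0.05 -0.02  0.36] shift(after turn) [ 0.05 -0.02  0.36] turn [-0.001  0.002  0.001]
```

View pics/both1.png

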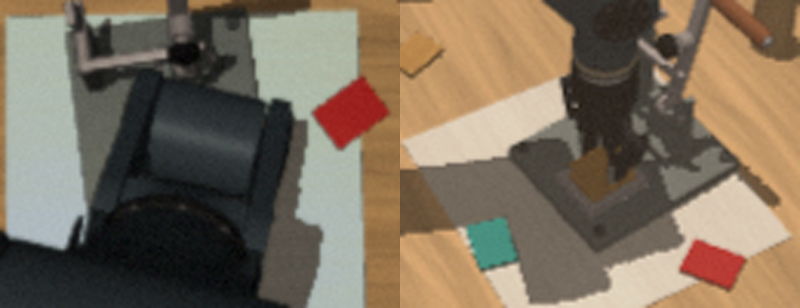

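```bash
python3 -m crank '.05 -.02 .14 0 0 0;0 0 .1 0 0 0;0 0 .08 0 0 0;0 0 .04 0 0 0;0 0 0 0 0 0'
python3 -m crank '0 0 0 0 0 0;0 0 0 0 0 0;0 0 0 0 0 0;0 0 0 0 0 0;0 0 0 0 0 0' 1 20
python3 -c "
from h import *
to(.524,-.019,.0375,.135)"
```

```text
t: 5.7
tcp_pos: [0.5252, -0.0194, 0.0456]
tool_rot: [0.998, 0.068, -0.0, -0.0]
force: [-0.3, 0.6, -2.1]
finger_gap: 0.539
gripper_force: 42.2
t: 6.2
tcp_pos: [0.5255, -0.0194, 0.0459]
tool_rot: [0.998, 0.068, 0.0, 0.0]
force: [0.6, 0.6, -0.7]
finger_gap: 1.003
gripper_force: 0.0
now [ 0.5255 -0.0194  0.0459] yaw 0.1355 F [ 0.6  0.6 -0.7] gap 1.003 t 6.2
shift(now) [-0.04 -0.01  0.21] shift(after turn) [-0.04 -0.01  0.21] turn [ 0. -0.  0.]
```

```bash
python3 -m crank '0 0 .1 0 0 0;0 0 .1 0 0 0;0 0 0 0 0 0;0 0 0 0 0 0;0 0 0 0 0 0' 1 20
python3 -m crank '0 0 0 0 0 0;0 0 0 0 0 0;0 0 0 0 0 0;0 0 0 0 0 0;0 0 0 0 0 0' -1 20
python3 -m crank '0 0 0 0 0 0;0 0 0 0 0 0;0 0 0 0 0 0;0 0 0 0 0 0;0 0 0 0 0 0' 1 20
python3 -m crank '0 0 -.3 0 0 0;0 0 -.9 0 0 0;0 0 -1 0 0 0;0 0 -1 0 0 0;-.5 0 -.5 0 0 0'
python3 -c "
from h import *
to(.524,-.019,.0375,.135+np.pi/2)"
```

```text
t: 6.7
tcp_pos: [0.5254, -0.0193, 0.0377]
tool_rot: [0.998, 0.068, -0.0, -0.0]
force: [-0.5, 0.1, -0.1]
finger_gap: 0.995
gripper_force: 0.0
t: 7.2
tcp_pos: [0.5253, -0.0188, 0.038]
tool_rot: [0.998, 0.068, 0.0, -0.0]
force: [0.1, 4.0, 4.1]
finger_gap: 0.556
gripper_force: 22.8
t: 7.7
tcp_pos: [0.5254, -0.0195, 0.0376]
tool_rot: [0.998, 0.068, -0.0, 0.0]
force: [-0.1, 0.5, -0.2]
finger_gap: 0.998
gripper_force: 0.0
t: 8.2
tcp_pos: [0.5097, -0.0229, 0.1903]
tool_rot: [0.998, 0.068, 0.005, 0.002]
force: [0.9, -0.2, -0.1]
finger_gap: 0.996
gripper_force: 0.0
now [ 0.5097 -0.0229  0.1903] yaw 0.1363 F [ 0.9 -0.2 -0.1] gap 0.996 t 8.2
shift(now) [ 0.33 -0.06  3.82] shift(after turn) [0.05 0.37 3.82] turn [ 0.007 -0.003 -0.999]
```

```bash
python3 -m crank '-.1 -.5 0 0 0 0;-.1 -.9 0 0 0 0;-.1 -1 0 0 0 0;-.1 -1 0 0 0 0;-.1 -1 0 0 0 0'
python3 -m crank '-.1 -1 0.1 0 0 0;-.1 -1 .4 0 0 0;-.1 -1 .4 0 0 0;-.1 -.7 .5 0 0 0;-.04 -.33 .4 0 0 0'
python3 -m crank '0 0 .4 0 0 -.06;0 0 .4 0 0 -.06;0 0 .4 0 0 -.055;0 0 .2 0 0 0;0 0 0 0 0 0'
python3 -c "
from h import *
to(.4269,.3057,.003,.4108)"
```

```text
t: 8.7
tcp_pos: [0.4614, 0.1509, 0.1867]
tool_rot: [0.998, 0.067, 0.001, -0.0]
force: [0.5, -0.3, -0.1]
finger_gap: 0.994
gripper_force: 0.0
t: 9.2
tcp_pos: [0.4217, 0.3093, 0.1138]
tool_rot: [0.998, 0.069, 0.0, -0.0]
force: [-0.6, 0.4, -0.1]
finger_gap: 1.001
gripper_force: 0.0
t: 9.7
tcp_pos: [0.4223, 0.3067, 0.0573]
tool_rot: [0.979, 0.203, -0.001, 0.0]
force: [-0.5, 0.4, 0.4]
finger_gap: 1.002
gripper_force: 0.0
now [0.4223 0.3067 0.0573] yaw 0.4085 F [-0.5  0.4  0.4] gap 1.002 t 9.7
shift(now) [0.1  0.07 1.36] shift(after turn) [0.1  0.07 1.36] turn [ 0.     0.001 -0.001]
```

```bash
python3 -m crank '.1 .07 .3 0 0 0;0 0 .4 0 0 0;0 0 .4 0 0 0;0 0 .26 0 0 0;0 0 0 0 0 0'
python3 -c "
from h import *
to(.4269,.3057,.003,.4108)"
python3 -m crank '0 0 0 0 0 0;0 0 0 0 0 0;0 0 0 0 0 0;0 0 0 0 0 0;0 0 0 0 0 0' -1 40
python3 -m crank '0 0 -.3 0 0 0;0 0 -.8 0 0 0;0 0 -.9 0 0 0;0 0 -.9 0 0 0;0 0 -.8 0 0 0'
python3 -m crank '0 0 0 0 0 .06;0 0 0 0 0 .06;0 0 0 0 0 .055;0 0 0 0 0 0;0 0 0 0 0 0'
python3 -c "
from h import *
to(.5254,-.0191,.055,.1355)"
```

```text
t: 10.2
tcp_pos: [0.4273, 0.3056, 0.0023]
tool_rot: [0.979, 0.203, -0.001, 0.0]
force: [0.1, -0.4, 0.2]
finger_gap: 1.002
gripper_force: 0.0
now [0.4273 0.3056 0.0023] yaw 0.4096 F [ 0.1 -0.4  0.2] gap 1.002 t 10.2
shift(now) [-0.01 -0.01 -0.02] shift(after turn) [-0.01 -0.01 -0.02] turn [ 0.     0.001 -0.001]
t: 10.7
tcp_pos: [0.4281, 0.3062, 0.0045]
tool_rot: [0.979, 0.204, 0.001, -0.0]
force: [-0.5, -1.1, 6.0]
finger_gap: 0.525
gripper_force: 40.1
t: 11.2
tcp_pos: [0.4272, 0.306, 0.1536]
tool_rot: [0.979, 0.204, 0.0, -0.0]
force: [0.8, 1.2, -2.5]
finger_gap: 0.525
gripper_force: 41.3
t: 11.7
tcp_pos: [0.4272, 0.3059, 0.1516]
tool_rot: [0.998, 0.069, -0.0, -0.0]
force: [-0.2, -0.5, -2.1]
finger_gap: 0.522
gripper_force: 41.3
now [0.4272 0.3059 0.1516] yaw 0.1373 F [-0.2 -0.5 -2.1] gap 0.522 t 11.7
shift(now) [1.32 8.39 2.42] shift(after turn) [1.33 8.38 2.42] turn [-0.     0.     0.001]
```

```bash
python3 -m crank '.1 .5 0 0 0 0;.15 .9 0 0 0 0;.15 1 0 0 0 0;.15 1 0 0 0 0;.15 1 0 0 0 0'
python3 -m crank '.15 1 0 0 0 0;.15 1 0 0 0 0;.15 1 0 0 0 0;.12 .7 .2 0 0 0;.05 .28 .4 0 0 0'
python3 -m crank '0 0 .5 0 0 0;0 0 .5 0 0 0;0 0 .4 0 0 0;0 0 .2 0 0 0;0 0 0 0 0 0'
python3 - <<'E'
from h import *
to(.5254,-.0191,.0555,.1355)
c=snapshot("side");u,v=map(int,proj(c,[.524,-.019,.055]))
cv2.imwrite("pics/s2.png",cv2.resize(c["image"][v-30:v+25,u-35:u+35],None,fx=8,fy=8,interpolation=cv2.INTER_CUBIC)[:,:,::-1])
E
```

```text
t: 12.2
tcp_pos: [0.4792, 0.134, 0.1514]
tool_rot: [0.998, 0.069, 0.0, -0.0]
force: [0.5, 0.5, -1.3]
finger_gap: 0.524
gripper_force: 41.4
t: 12.7
tcp_pos: [0.5278, -0.0224, 0.1283]
tool_rot: [0.998, 0.067, 0.003, 0.001]
force: [-0.7, -0.5, -2.5]
finger_gap: 0.522
gripper_force: 41.4
t: 13.2
tcp_pos: [0.5244, -0.0188, 0.0624]
tool_rot: [0.998, 0.068, -0.001, -0.0]
force: [-0.8, 1.1, -1.2]
finger_gap: 0.521
gripper_force: 41.4
now [ 0.5244 -0.0188  0.0624] yaw 0.1362 F [-0.8  1.1 -1.2] gap 0.521 t 13.2
shift(now) [0.02 0.01 0.17] shift(after turn) [0.02 0.01 0.17] turn [-0.001  0.001  0.   ]
```

View pics/s2.png

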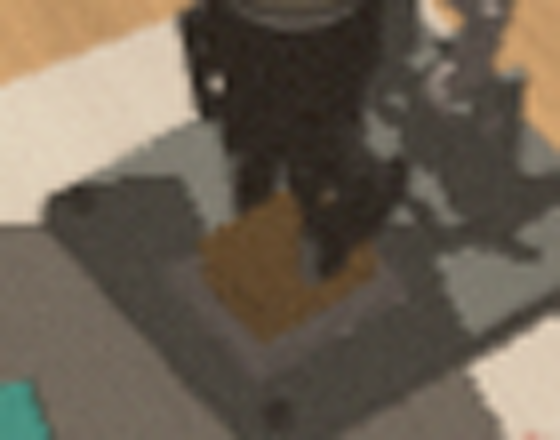

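The blank is held level over the pile and lines up in the crop (centre about (285,265)). I'll lower it slowly.

```bash
python3 -m crank '.02 .01 .06 0 0 0;0 0 .05 0 0 0;0 0 .03 0 0 0;0 0 .02 0 0 0;0 0 0 0 0 0'
python3 -m crank '0 0 .02 0 0 0;0 0 .02 0 0 0;0 0 0 0 0 0;0 0 0 0 0 0;0 0 0 0 0 0'
```

```text
t: 13.75
tcp_pos: [0.526, -0.0192, 0.057]
tool_rot: [0.998, 0.068, 0.0, 0.0]
force: [0.5, -0.2, -1.7]
finger_gap: 0.522
gripper_force: 41.4
t: 14.25
tcp_pos: [0.5261, -0.0193, 0.0556]
tool_rot: [0.998, 0.068, 0.0, 0.0]
force: [-0.4, 0.8, 2.8]
finger_gap: 0.524
gripper_force: 43.3
```

```bash
Z='0 0 0 0 0 0'
python3 -m crank '0 0 0 0 0 0;0 0 0 0 0 0;0 0 0 0 0 0;0 0 0 0 0 0;0 0 0 0 0 0' 1 20
python3 -m crank '0 0 .15 0 0 0;0 0 .2 0 0 0;0 0 .1 0 0 0;0 0 0 0 0 0;0 0 0 0 0 0' 
python3 -m crank '0 0 0 0 0 0;0 0 0 0 0 0;0 0 0 0 0 0;0 0 0 0 0 0;0 0 0 0 0 0' -1 20
python3 -m crank '0 0 0 0 0 0;0 0 0 0 0 0;0 0 0 0 0 0;0 0 0 0 0 0;0 0 0 0 0 0' 1 20
python3 -m crank '0 0 -.2 0 0 0;0 0 -.5 0 0 0;0 0 -.6 0 0 0;0 0 -.3 0 0 0;0 0 0 0 0 0'
python3 -m crank '0 0 0 0 0 -.09;0 0 0 0 0 -.09;0 0 0 0 0 -.09;0 0 0 0 0 -.09;0 0 0 0 0 -.09'
python3 -m crank '0 0 0 0 0 -.09;0 0 0 0 0 -.09;0 0 0 0 0 -.09;0 0 0 0 0 -.09;0 0 0 0 0 -.09'
python3 -m crank '0 0 0 0 0 -.05;0 0 0 0 0 -.05;0 0 0 0 0 0;0 0 0 0 0 0;0 0 0 0 0 0'
python3 -c "
from h import *
to(.5254,-.0191,.038,.1355+np.pi/2)"
```

```text
t: 14.75
tcp_pos: [0.526, -0.0193, 0.0552]
tool_rot: [0.998, 0.068, -0.0, -0.0]
force: [-0.8, 0.5, -0.2]
finger_gap: 0.995
gripper_force: 0.0
t: 15.25
tcp_pos: [0.5258, -0.0193, 0.037]
tool_rot: [0.998, 0.068, -0.0, -0.0]
force: [0.4, 0.4, 0.4]
finger_gap: 1.002
gripper_force: 0.0
t: 15.75
tcp_pos: [0.526, -0.0188, 0.0377]
tool_rot: [0.998, 0.067, 0.0, -0.0]
force: [0.8, 3.7, 3.4]
finger_gap: 0.555
gripper_force: 22.4
t: 16.25
tcp_pos: [0.526, -0.0194, 0.0372]
tool_rot: [0.998, 0.068, -0.0, 0.0]
force: [-0.1, 0.1, 0.7]
finger_gap: 0.999
gripper_force: 0.0
t: 16.75
tcp_pos: [0.5273, -0.0196, 0.1033]
tool_rot: [0.998, 0.068, 0.002, 0.001]
force: [0.4, -0.2, 0.4]
finger_gap: 0.999
gripper_force: 0.0
t: 17.25
tcp_pos: [0.5253, -0.0191, 0.1004]
tool_rot: [0.911, 0.411, -0.001, -0.001]
force: [0.0, 0.6, -1.0]
finger_gap: 1.001
gripper_force: 0.0
t: 17.75
tcp_pos: [0.5253, -0.0191, 0.1003]
tool_rot: [0.713, 0.701, -0.001, -0.001]
force: [-0.1, 0.3, 0.3]
finger_gap: 0.998
gripper_force: 0.0
t: 18.25
tcp_pos: [0.5258, -0.0192, 0.1009]
tool_rot: [0.658, 0.753, -0.0, -0.0]
force: [-0.9, 0.1, 0.1]
finger_gap: 1.003
gripper_force: 0.0
now [ 0.5258 -0.0192  0.1009] yaw 1.7052 F [-0.9  0.1  0.1] gap 1.003 t 18.25
shift(now) [ 0.   -0.01  1.57] shift(after turn) [ 0.   -0.01  1.57] turn [-0.    -0.    -0.001]
```

```bash
python3 -m crank '0 0 .3 0 0 0;0 0 .5 0 0 0;0 0 .5 0 0 0;0 0 .26 0 0 0;0 0 0 0 0 0'
python3 -m crank '0 0 0 0 0 0;0 0 0 0 0 0;0 0 0 0 0 0;0 0 0 0 0 0;0 0 0 0 0 0' -1 20
python3 -m crank '0 0 0 0 0 0;0 0 0 0 0 0;0 0 0 0 0 0;0 0 0 0 0 0;0 0 0 0 0 0' 1 20
python3 -m crank '0 0 -.3 0 0 0;0 0 -.9 0 0 0;0 0 -1 0 0 0;0 0 -1 0 0 0;0 0 -1 0 0 0'
python3 -m crank '1 0 -.3 0 0 0;1 0 -.3 0 0 0;1 0 0 0 0 0;1 0 0 0 0 0;1 0 0 0 0 0'
python3 - <<'E'
from h import *
np.set_printoptions(precision=4,suppress=True)
to(*pw(155,65,.2),Y+np.pi/2)
s=snapshot("top");d=snapshot("side");np.savez("top3.npz",**s)
print(fit(s,(.525,-.019),.135,.059,win=.038),fit(d,(.525,-.019),.135,.059,win=.038))
o=[]
for c in(s,d):
    u,v=map(int,proj(c,[.525,-.019,.055]));o.append(cv2.resize(c["image"][v-25:v+25,u-25:u+25],None,fx=8,fy=8,interpolation=cv2.INTER_CUBIC))
cv2.imwrite("pics/pile.png",np.hstack(o)[:,:,::-1])
E
```

```text
t: 18.75
tcp_pos: [0.5247, -0.019, 0.0371]
tool_rot: [0.658, 0.753, -0.001, -0.002]
force: [0.2, 0.3, -0.1]
finger_gap: 1.0
gripper_force: 0.0
t: 19.25
tcp_pos: [0.5262, -0.0193, 0.0395]
tool_rot: [0.658, 0.753, 0.0, 0.0]
force: [-1.1, 0.5, 2.3]
finger_gap: 0.745
gripper_force: 24.9
t: 19.75
tcp_pos: [0.526, -0.0193, 0.0389]
tool_rot: [0.658, 0.753, 0.0, 0.0]
force: [-0.7, -0.2, -0.7]
finger_gap: 1.002
gripper_force: 0.0
t: 20.25
tcp_pos: [0.5256, -0.0192, 0.2093]
tool_rot: [0.658, 0.753, 0.0, 0.0]
force: [0.4, -0.8, -0.3]
finger_gap: 0.996
gripper_force: 0.0
t: 20.75
tcp_pos: [0.4984, 0.1803, 0.2321]
tool_rot: [0.658, 0.753, 0.001, 0.0]
force: [0.1, -0.0, -0.1]
finger_gap: 1.003
gripper_force: 0.0
now [0.4984 0.1803 0.2321] yaw 1.706 F [ 0.1 -0.  -0.1] gap 1.003 t 20.75
shift(now) [1549.13 3903.98    6.02] shift(after turn) [1620.07 3875.08    0.8 ] turn [ 0.001 -0.     0.012]
[  0.5247  -0.0203   0.1431 802.7737] [  0.525   -0.0193   0.1384 719.6669]
```

View pics/pile.png

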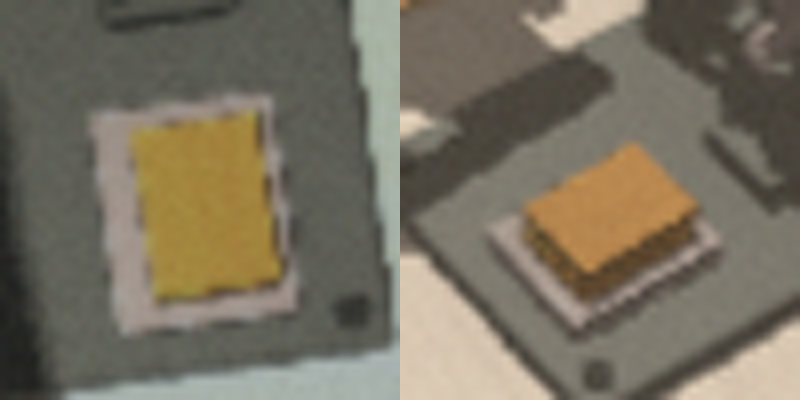

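The pile is flush in both views: one clean rectangle from above at (205,205), with aligned layers from the side. Next, measure the catch and the lever.

```bash
cat >> h.py <<'E'
def pw(x,y,z): return (*(O+R.from_euler('z',Y).as_matrix()[:2,:2]@[x/1e3,y/1e3]),z/1e3)
def inpress(W):
    q=W.reshape(-1,3).copy();q=q[~np.isnan(q[:,0])];q[:,:2]=(q[:,:2]-O)@R.from_euler('z',Y).as_matrix()[:2,:2];return q*1e3
E
python3 - <<'E'
from h import *
np.set_printoptions(precision=1,suppress=True)
for n in("top0","side0"):
    q=inpress(cloud(dict(np.load(n+".npz"))))
    for nm,lo,hi in(("tab",(120,70,155),(165,130,215)),("tongue",(80,-40,130),(115,80,175)),("handle",(110,-110,230),(180,-20,290))):
        m=((q>lo)&(q<hi)).all(1);p=q[m]
        print(n,nm,m.sum(),*( (p.mean(0),np.percentile(p,5,axis=0),np.percentile(p,95,axis=0)) if m.sum() else ()))
to(*pw(155,60,260),Y+np.pi/2)
E
```

```text
top0 tab 44 [138.1  92.3 181.8] [129.5  87.8 161.2] [147.8  97.4 191.5]
top0 tongue 117 [ 98.3  33.3 152. ] [ 94. -34. 137.] [103.6  75.3 160.5]
top0 handle 292 [142.4 -61.4 266.4] [134.  -98.4 259.9] [152.7 -24.2 271.1]
side0 tab 49 [137.5  87.9 176.2] [127.   82.9 157.2] [149.1  93.7 191.4]
side0 tongue 127 [100.6  17.3 153.2] [ 92.5 -23.7 135.1] [113.6  74.9 168. ]
side0 handle 157 [139.5 -66.1 265.2] [ 131.9 -104.2  255.1] [150.7 -24.4 273.2]
now [0.5 0.2 0.2] yaw 1.7118 F [0.1 0.2 0.2] gap 1.0 t 20.85
shift(now) [-3.6  3.9 -0.7] shift(after turn) [-3.5  4.  -0.7] turn [ 0. -0.  0.]
```

```bash
python3 -m crank '0 .6 -.2 0 0 0;0 .9 -.2 0 0 0;0 1 -.2 0 0 0;0 1 -.1 0 0 0;0 .5 0 0 0 0' -1 40
python3 -m crank '-.5 0 0 0 0 0;-.9 0 0 0 0 0;-1 0 0 0 0 0;-.8 0 0 0 0 0;-.35 0 0 0 0 0'
python3 -m crank '0 0 .3 0 0 0;0 0 .6 0 0 0;0 0 .8 0 0 0;0 0 .4 0 0 0;0 0 0 0 0 0'
python3 - <<'E'
from h import *
np.set_printoptions(precision=1,suppress=True)
s=st();print(inpress(s["tcp_pos"][None]))
to(*pw(155,60,172),Y+np.pi/2)
E
```

```text
t: 21.35
tcp_pos: [0.6611, 0.1995, 0.2604]
tool_rot: [0.658, 0.753, 0.002, 0.002]
force: [-0.3, -0.4, -0.7]
finger_gap: 0.145
gripper_force: 0.0
t: 21.85
tcp_pos: [0.676, 0.0554, 0.2592]
tool_rot: [0.659, 0.752, -0.001, 0.0]
force: [0.7, 0.6, 0.1]
finger_gap: -0.001
gripper_force: 0.0
t: 22.35
tcp_pos: [0.6732, 0.0617, 0.1708]
tool_rot: [0.657, 0.754, -0.002, -0.004]
force: [-0.6, 0.3, -0.2]
finger_gap: 0.004
gripper_force: 0.0
[[156.7  58.9 170.8]]
now [0.7 0.1 0.2] yaw 1.7078 F [-0.6  0.3 -0.2] gap 0.004 t 22.35
shift(now) [ 0. -0. -0.] shift(after turn) [ 0. -0. -0.] turn [-0. -0.  0.]
```

```bash
python3 -m crank '.15 0 .02 0 0 0;.15 0 .02 0 0 0;.15 0 .03 0 0 0;.15 0 .03 0 0 0;.15 0 .03 0 0 0'
python3 -m crank '.15 0 .03 0 0 0;.15 0 .04 0 0 0;.15 0 .05 0 0 0;.15 0 .05 0 0 0;.1 0 .05 0 0 0'
python3 - <<'E'
from h import *
np.set_printoptions(precision=1,suppress=True)
s=st();print(inpress(s["tcp_pos"][None]))
for n in("top","side"):
    c=snapshot(n);np.savez(n+"4.npz",**c)
    q=inpress(cloud(c))
    m=((q>(88,40,160))&(q<(112,130,275))).all(1);p=q[m]
    print(n,m.sum(),p.mean(0) if len(p) else "",np.percentile(p,97,axis=0) if len(p) else "")
    u,v=map(int,proj(c,pw(100,40,150)));o=c["image"][max(0,v-45):v+45,u-45:u+45];cv2.imwrite(f"pics/c_{n}.png",cv2.resize(o,(400,400),interpolation=cv2.INTER_CUBIC)[:,:,::-1])
cv2.imwrite("pics/c4.png",np.hstack([cv2.imread(f"pics/c_{n}.png") for n in("top","side")]))
E
```

```text
t: 22.85
tcp_pos: [0.6732, 0.0897, 0.1707]
tool_rot: [0.657, 0.754, 0.0, 0.001]
force: [0.5, -1.6, 2.8]
finger_gap: -0.001
gripper_force: 1.4
t: 23.35
tcp_pos: [0.6688, 0.1177, 0.1604]
tool_rot: [0.658, 0.753, -0.0, 0.0]
force: [0.3, -2.5, -0.2]
finger_gap: 0.0
gripper_force: 1.3
[[158.8 115.  160.4]]
top 82 [ 97.6  62.4 203.8] [103.2  87.2 243.3]
side 79 [ 99.2  82.8 223.3] [111.6 122.1 257.9]
```

View pics/c4.png

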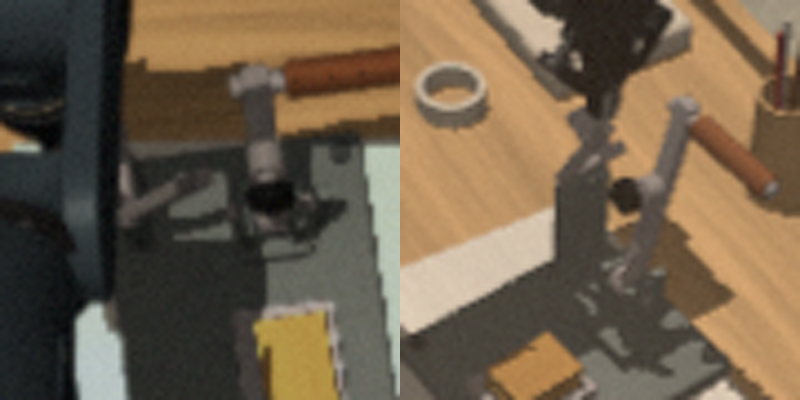

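The catch is well over, at about 1.15–1.25. I'll push it further toward its stop, then back off.

```bash
python3 -m crank '.02 0 .05 0 0 0;.02 0 .05 0 0 0;.02 0 .05 0 0 0;0 0 .05 0 0 0;0 0 .04 0 0 0'
python3 -m crank '0 0 0 0 0 0;0 0 -.5 0 0 0;.2 0 -1 0 0 0;.2 0 -1 0 0 0;.1 0 -1 0 0 0'
python3 - <<'E'
from h import *
np.set_printoptions(precision=1,suppress=True)
s=st();print(inpress(s["tcp_pos"][None]))
for n in("top","side"):
    c=snapshot(n)
    q=inpress(cloud(c))
    m=((q>(88,40,160))&(q<(112,110,275))).all(1);p=q[m]
    print(n,m.sum(),p.mean(0) if len(p) else "",np.percentile(p,97,axis=0) if len(p) else "")
    m=((q>(125,100,135))&(q<(155,150,185))).all(1);p=q[m]
    print("tab",m.sum(),p.mean(0) if len(p) else "",np.percentile(p,[3,97],axis=0) if len(p) else "")
print(pw(144,-58,259))
to(*pw(144,-58,330),Y+np.pi/2)
E
```

```text
t: 23.95
tcp_pos: [0.6686, 0.1201, 0.1513]
tool_rot: [0.658, 0.753, 0.0, -0.0]
force: [0.9, 1.2, 1.9]
finger_gap: -0.0
gripper_force: 1.3
t: 24.45
tcp_pos: [0.6648, 0.1393, 0.2917]
tool_rot: [0.658, 0.753, -0.001, -0.001]
force: [0.4, -0.6, 0.0]
finger_gap: -0.001
gripper_force: 0.0
[[157.3 137.  291.7]]
top 81 [ 97.7  62.6 205.2] [103.5  85.7 242.5]
tab 97 [139.4 115.1 161.2] [[129.1 101.1 152.4]
 [150.8 130.1 169.5]]
side 43 [ 95.9  59.4 196.8] [103.5  80.1 237.2]
tab 37 [138.2 116.1 163.7] [[127.  102.8 156.1]
 [149.3 129.4 171. ]]
(np.float64(0.6742860441537976), np.float64(-0.05589388406068496), 0.259)
now [0.7 0.1 0.3] yaw 1.707 F [ 0.5 -0.3 -0.1] gap -0.004 t 24.55
shift(now) [-4.9 -0.5 -0.8] shift(after turn) [-4.9 -0.4 -0.8] turn [0. 0. 0.]
```

Measured catch angle is only about 1.1–1.2 because the finger slid off the tab's edge. I'll press the tab down from above, with the finger more squarely over it.

```bash
python3 -m crank '-.2 -.1 .4 0 0 0;-.17 -.1 .7 0 0 0;0 0 .8 0 0 0;0 0 .6 0 0 0;0 0 .3 0 0 0'
python3 -m crank '0 0 .13 0 0 0;0 0 .13 0 0 0;0 0 .13 0 0 0;0 0 .12 0 0 0;0 0 .05 0 0 0'
python3 -c "
from h import *
s=st();print(inpress(s['tcp_pos'][None]))"
python3 -m crank '0 0 0 0 0 0;0 0 -.5 0 0 0;0 0 -1 0 0 0;0 0 -1 0 0 0;0 0 -1 0 0 0'
python3 - <<'E'
from h import *
np.set_printoptions(precision=1,suppress=True)
for n in("top","side"):
    c=snapshot(n)
    q=inpress(cloud(c))
    m=((q>(88,40,160))&(q<(112,110,275))).all(1);p=q[m]
    print(n,m.sum(),p.mean(0) if len(p) else "",np.percentile(p,97,axis=0) if len(p) else "")
    m=((q>(125,100,135))&(q<(155,150,185))).all(1);p=q[m]
    print("tab",m.sum(),p.mean(0) if len(p) else "",np.percentile(p,[3,97],axis=0) if len(p) else "")
print(inpress(st()['tcp_pos'][None]))
E
```

```text
t: 25.05
tcp_pos: [0.6572, 0.123, 0.1754]
tool_rot: [0.658, 0.753, -0.003, -0.003]
force: [-0.2, -0.6, -0.2]
finger_gap: 0.001
gripper_force: 0.0
t: 25.55
tcp_pos: [0.6606, 0.1239, 0.1574]
tool_rot: [0.658, 0.753, 0.001, 0.001]
force: [0.2, 0.9, 1.8]
finger_gap: -0.002
gripper_force: 0.7
[[151.36578102 122.11957257 157.42644268]]
t: 26.05
tcp_pos: [0.6596, 0.1234, 0.2982]
tool_rot: [0.658, 0.753, -0.0, -0.0]
force: [1.0, -0.0, -0.0]
finger_gap: 0.002
gripper_force: 0.0
top 58 [ 96.8  76.8 221.1] [103.   90.5 253.6]
tab 49 [139.  108.1 151.8] [[129.2 100.3 147.7]
 [149.2 115.9 156.6]]
side 66 [ 96.4  72.2 211.6] [102.   84.3 255. ]
tab 21 [141.8 111.8 150.9] [[129.7 100.9 145.2]
 [152.8 130.3 156.3]]
[[154.3 121.5 304.7]]
```

Catch is now at about 1.4. Next, go above the handle.

```bash
python3 -m crank '0 0 -.4 0 0 .006;0 0 -.4 0 0 .006;-.4 0 0 0 0 0;-.9 0 0 0 0 0;-1 0 0 0 0 0' 1 60
python3 -m crank '-1 0 0 0 0 0;-.8 0 0 0 0 0;-.4 0 0 0 0 0;0 0 0 0 0 0;0 0 0 0 0 0'
python3 - <<'E'
from h import *
np.set_printoptions(precision=1,suppress=True)
print(inpress(st()['tcp_pos'][None]))
to(*pw(143,-58,242),Y+np.pi/2)
f=np.linspace(0,1.83,26);x=100+170*np.sin(.26-f);z=95+170*np.cos(.26-f)
np.set_printoptions(precision=3);print(np.c_[np.diff(x)/40,-np.diff(z)/40])
E
```

```text
t: 26.65
tcp_pos: [0.67, 0.0313, 0.3276]
tool_rot: [0.664, 0.748, -0.001, -0.001]
force: [0.5, -0.2, 0.0]
finger_gap: 0.848
gripper_force: 0.0
t: 27.15
tcp_pos: [0.6804, -0.0545, 0.3281]
tool_rot: [0.665, 0.747, -0.0, -0.001]
force: [-0.5, -0.5, 0.6]
finger_gap: 0.999
gripper_force: 0.0
[[150.2 -57.4 328.1]]
now [ 0.7 -0.1  0.3] yaw 1.6872 F [-0.5 -0.5  0.6] gap 0.999 t 27.15
shift(now) [-0.  -0.2  2.1] shift(after turn) [-0.  -0.2  2.1] turn [-0. -0. -0.]
[[-0.303 -0.069]
 [-0.308 -0.047]
 [-0.31  -0.024]
 [-0.311 -0.001]
 [-0.31   0.022]
 [-0.308  0.044]
 [-0.304  0.067]
 [-0.298  0.089]
 [-0.291  0.11 ]
 [-0.282  0.131]
 [-0.272  0.151]
 [-0.26   0.171]
 [-0.247  0.189]
 [-0.232  0.207]
 [-0.216  0.223]
 [-0.199  0.239]
 [-0.181  0.253]
 [-0.163  0.265]
 [-0.143  0.276]
 [-0.122  0.286]
 [-0.101  0.294]
 [-0.079  0.301]
 [-0.057  0.306]
 [-0.034  0.309]
 [-0.012  0.311]]
```

```bash
python3 -m crank '0 -.18 .3 0 0 0;0 0 .6 0 0 0;0 0 .6 0 0 0;0 0 .45 0 0 0;0 0 .2 0 0 0'
python3 -m crank '0 0 0 0 0 0;0 0 0 0 0 0;0 0 0 0 0 0;0 0 0 0 0 0;0 0 0 0 0 0' -1 60
python3 -m crank '0 0 0 0 0 0;0 0 0 0 0 0;0 0 0 0 0 0;0 0 0 0 0 0;0 0 0 0 0 0'
python3 -c "
from h import *
print(inpress(st()['tcp_pos'][None]))"
```

```text
t: 27.65
tcp_pos: [0.6723, -0.0532, 0.2407]
tool_rot: [0.664, 0.748, -0.001, -0.002]
force: [-0.4, 0.4, -0.0]
finger_gap: 0.999
gripper_force: 0.0
t: 28.15
tcp_pos: [0.6749, -0.0559, 0.2443]
tool_rot: [0.665, 0.747, 0.001, 0.001]
force: [1.5, -0.1, 2.6]
finger_gap: 0.236
gripper_force: 58.7
t: 28.65
tcp_pos: [0.6749, -0.0559, 0.2442]
tool_rot: [0.665, 0.747, 0.001, 0.001]
force: [2.2, 1.2, 5.7]
finger_gap: 0.234
gripper_force: 58.9
[[144.62753223 -58.09056729 244.22245863]]
```

Handle gripped (gap 0.235 is about 20 mm). Start pulling along the arc.

```bash
python3 -m crank '0 -.3 -.07 0 0 0;0 -.31 -.05 0 0 0;0 -.31 -.02 0 0 0;0 -.31 0 0 0 0;0 -.31 .02 0 0 0'
python3 -m crank '0 -.31 .045 0 0 0;0 -.3 .065 0 0 0;0 -.3 .09 0 0 0;0 -.29 .11 0 0 0;0 -.28 .13 0 0 0'
python3 -c "
from h import *
print(inpress(st()['tcp_pos'][None]))"
```

```text
t: 29.15
tcp_pos: [0.6185, -0.0626, 0.2524]
tool_rot: [0.665, 0.747, 0.006, 0.007]
force: [7.1, 4.8, 10.2]
finger_gap: 0.234
gripper_force: 58.3
t: 29.65
tcp_pos: [0.5579, -0.0697, 0.2319]
tool_rot: [0.665, 0.747, 0.004, 0.005]
force: [6.9, 4.5, 5.4]
finger_gap: 0.235
gripper_force: 66.6
[[ 26.75502336 -58.1321493  231.91313317]]
```

```bash
python3 -m crank '0 -.27 .15 0 0 0;0 -.26 .17 0 0 0;0 -.25 .19 0 0 0;0 -.23 .21 0 0 0;0 -.22 .22 0 0 0'
python3 -m crank '0 -.2 .24 0 0 0;0 -.18 .25 0 0 0;0 -.16 .265 0 0 0;0 -.14 .275 0 0 0;0 -.12 .285 0 0 0'
python3 -c "
from h import *
print(inpress(st()['tcp_pos'][None]))"
```

```text
t: 30.15
tcp_pos: [0.51, -0.0755, 0.194]
tool_rot: [0.666, 0.746, 0.005, 0.005]
force: [8.5, 6.4, 8.2]
finger_gap: 0.234
gripper_force: 71.7
t: 30.65
tcp_pos: [0.477, -0.0796, 0.1411]
tool_rot: [0.666, 0.746, 0.003, 0.004]
force: [6.9, 5.3, 8.4]
finger_gap: 0.233
gripper_force: 77.4
[[-54.71834296 -58.52857863 141.1440658 ]]
```

```bash
python3 -m crank '0 -.1 .295 0 0 0;0 -.08 .3 0 0 0;0 -.055 .305 0 0 0;0 -.035 .31 0 0 0;0 -.01 .31 0 0 0'
python3 -m crank '0 0 0.05 0 0 0;0 0 0 0 0 0;0 0 0 0 0 0;0 0 0 0 0 0;0 0 0 0 0 0'
python3 - <<'E'
from h import *
np.set_printoptions(precision=1,suppress=True)
print(inpress(st()['tcp_pos'][None]))
o=[]
for n in("top","side"):
    c=snapshot(n);q=inpress(cloud(c))
    for nm,lo,hi in(("lever",(-80,-8,85),(80,8,125)),("handle",(-95,-105,70),(-45,-14,125))):
        m=((q>lo)&(q<hi)).all(1);p=q[m]
        if m.sum()>5:print(n,nm,m.sum(),p.mean(0),np.percentile(p,[5,95],axis=0).ravel(),"slope z/x",np.polyfit(p[:,0],p[:,2],1)[0])
    u,v=map(int,proj(c,pw(20,-10,80)));o.append(cv2.resize(c["image"][v-55:v+45,u-50:u+50],(400,400),interpolation=cv2.INTER_CUBIC))
cv2.imwrite("pics/end.png",np.hstack(o)[:,:,::-1])
E
```

```text
t: 31.15
tcp_pos: [0.4631, -0.0811, 0.0799]
tool_rot: [0.665, 0.747, 0.001, 0.002]
force: [0.5, 2.0, 14.5]
finger_gap: 0.231
gripper_force: 86.1
t: 31.65
tcp_pos: [0.4631, -0.0811, 0.0784]
tool_rot: [0.665, 0.747, 0.001, 0.002]
force: [0.7, 2.6, 13.0]
finger_gap: 0.238
gripper_force: 86.0
[[-68.7 -58.4  78.4]]
top lever 231 [ 20.5   0.3 105.5] [-34.1  -7.1 100.4  74.2   7.3 110.3] slope z/x -0.05191380618481761
side lever 47 [ 45.6  -0.5 103.4] [-73.3  -7.5  98.5  78.4   6.5 108.5] slope z/x -0.06116829389618551
side handle 138 [-73.  -74.7 109.1] [ -93.  -101.7   89.3  -52.5  -56.7  121. ] slope z/x 0.2492555116891777
```

View pics/end.png

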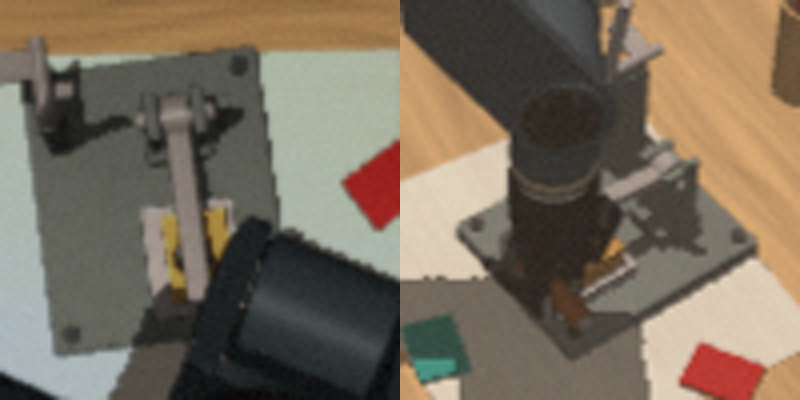

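The lever covers the pile and is nearly level, with its slope about 0.05 rad short. I'll push on to the stop.

```bash
python3 -m crank '0 0 .06 0 0 0;0 0 .06 0 0 0;0 0 0 0 0 0;0 0 0 0 0 0;0 0 0 0 0 0' -1 80
python3 -m crank '0 0 .05 0 0 0;0 0 .05 0 0 0;0 0 0 0 0 0;0 0 0 0 0 0;0 0 0 0 0 0'
python3 -m crank '0 0 .05 0 0 0;0 0 0 0 0 0;0 0 0 0 0 0;0 0 0 0 0 0;0 0 0 0 0 0'
cat > lv.py <<'E'
from h import *
np.set_printoptions(precision=2,suppress=True)
a=[]
for i in range(2):
    for n in("top","side"):
        q=inpress(cloud(snapshot(n)));m=((q>(-80,-7,85))&(q<(80,7,125))).all(1);p=q[m]
        a.append((n,int(m.sum()),np.polyfit(p[:,0],p[:,2],1)))
print(a,st()["t"],inpress(st()['tcp_pos'][None]),st()["force"])
E
python3 lv.py
```

```text
t: 32.25
tcp_pos: [0.463, -0.0811, 0.0742]
tool_rot: [0.665, 0.747, 0.001, 0.002]
force: [-1.3, 1.2, 19.0]
finger_gap: 0.234
gripper_force: 86.5
t: 32.75
tcp_pos: [0.4627, -0.0812, 0.0696]
tool_rot: [0.665, 0.747, 0.0, 0.001]
force: [1.3, 0.9, 12.6]
finger_gap: 0.237
gripper_force: 87.8
t: 33.25
tcp_pos: [0.4627, -0.0811, 0.068]
tool_rot: [0.665, 0.747, 0.0, 0.001]
force: [-0.2, 2.3, 17.1]
finger_gap: 0.231
gripper_force: 88.2
[('top', 200, array([  0.  , 100.99])), ('side', 41, array([ -0.01, 101.41])), ('top', 200, array([ -0.  , 101.06])), ('side', 40, array([  0.02, 100.22]))] 33.45 [[-69.04 -58.38  67.98]] [ 0.84  1.51 16.7 ]
```

```bash
python3 -m crank '0 0 .03 0 0 0;0 0 0 0 0 0;0 0 0 0 0 0;0 0 0 0 0 0;0 0 0 0 0 0'
python3 -m crank '0 0 0 0 0 0;0 0 0 0 0 0;0 0 0 0 0 0;0 0 0 0 0 0;0 0 0 0 0 0'
python3 lv.py
python3 - <<'E'
from h import *
np.set_printoptions(precision=1,suppress=True)
o=[]
for n in("top","side"):
    c=snapshot(n);q=inpress(cloud(c));m=((q>(88,40,160))&(q<(112,110,275))).all(1);print(n,"tongue",q[m].mean(0))
    u,v=map(int,proj(c,pw(10,-5,55)));o.append(cv2.resize(c["image"][v-25:v+25,u-25:u+25],(400,400),interpolation=cv2.INTER_CUBIC))
cv2.imwrite("pics/end2.png",np.hstack(o)[:,:,::-1])
E
```

```text
t: 33.95
tcp_pos: [0.4628, -0.0811, 0.0673]
tool_rot: [0.665, 0.747, 0.0, 0.001]
force: [-0.7, 1.7, 22.9]
finger_gap: 0.236
gripper_force: 88.8
t: 34.45
tcp_pos: [0.4628, -0.0811, 0.0673]
tool_rot: [0.665, 0.747, 0.0, 0.001]
force: [-0.8, 1.8, 22.9]
finger_gap: 0.24
gripper_force: 88.8
[('top', 203, array([  0.01, 100.45])), ('side', 40, array([ -0.  , 100.92])), ('top', 200, array([  0.  , 100.63])), ('side', 48, array([ 0.01, 99.92]))] 34.65 [[-68.99 -58.39  67.35]] [-1.59  1.76 22.64]
top tongue [ 97.   76.6 221.7]
side tongue [ 96.6  72.7 210.5]
```

View pics/end2.png

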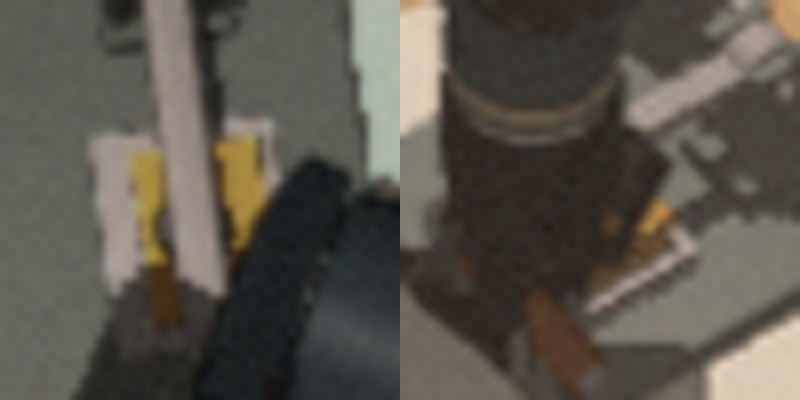

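The lever is on its stop, the catch is still flipped, and the pile is undisturbed: its edges at (130,150) and (265,140) sit where they did before.

```bash
python3 -c "
from station import manip
print(manip.sign_off())"
```

```text
the job is handed in; nothing more can be done
None
```

The job is handed in at about 35 s: both loose blanks are stacked flush on the base blank, the catch is flipped to about 1.4 rad, and the arm is holding the lever fully down on the pile.

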